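# Cycle the sample carriers and lock out the one that binds

### The job

Check the three sliding tube carriers of the loading deck one after another, from the lane nearest the robot to the farthest: draw each fully out to its stop by its grip tab, then push it in towards home, without forcing it. Leave the two that run freely pushed fully home; draw the one that binds partway fully out again and swing its lane's stop arm square across behind it, leaving the other two arms parked along their rails. Leave the other things on the bench where they are.

Things in the scene. Friction and masses are not known exactly. Their poses are not given: they have to be found in the camera images.
- deck: Dark grey loading deck fixed on the bench, 252 mm (its x) by 330 mm (its y), 12 mm thick. Origin: centre of its underside; z up. Three lanes run along its y, at deck x = -76 mm (near lane, nearest the robot), 0 (mid), +76 mm (far), parted by 12 mm wide aluminium rails 36 mm high. 'Out' is its -y end (low lips), 'home' its +y end (30 mm grey stops). In one lane, any of them, a hidden fault binds.
- carrier_near (a joint): Slide of the near carrier, a white block 50 x 160 x 30 mm with four capped tubes (tops 85 mm above the bench): 0 = fully out, 0.110 m = fully home; grows towards deck +y. Starts at 0.02 to 0.04. A sound carrier drags with 3 to 5 N all the way and stays where it is left; the one that binds stops dead on its way in, at 0.06 to 0.085.
- grip_near (a point): Pinch point on the near carrier's upright grey grip tab: 11 mm thick (deck x), 26 mm wide (deck y), its top 20 mm above this point, free-standing for 48 mm below it; about 105 mm above the bench. It moves with the carrier: deck y = -125 mm fully out, -15 mm home. Nothing within 55 mm reaches this height but the tabs and pegs of the lanes.
- tab_near (a joint): Spring travel of the near tab on its carrier, along deck y: 0 = relaxed, + = pushed towards home, - = pulled towards out; 2 N per mm (10 N gives 5 mm). Beyond 12.5 mm (25 N) either way the carrier is being forced.
- bar_near (a joint): Stop arm of the near lane, a flat dark steel bar turning about a vertical pivot on the guide rail at the lane's +x side: 0 = parked along the rail, pointing to deck +y; 1.571 rad = square across the lane behind the drawn-out carrier, pointing to deck -x (turns counter-clockwise seen from above). Starts at 0 to 0.25, stays where it is left, under 2 N at the peg moves it.
- peg_near (a point): Grip point on the upright black round peg (16 mm diameter) at the end of the near stop arm, 62 mm from its pivot; the peg's top is 10 mm above this point, and it is free for 60 mm below it. About 113 mm above the bench.
- pivot_near (a point): Pivot axis of the near stop arm, on top of the arm, 47 mm above the bench.
- carrier_mid (a joint): Slide of the mid carrier, a white block 50 x 160 x 30 mm with four capped tubes (tops 85 mm above the bench): 0 = fully out, 0.110 m = fully home; grows towards deck +y. Starts at 0.02 to 0.04. A sound carrier drags with 3 to 5 N all the way and stays where it is left; the one that binds stops dead on its way in, at 0.06 to 0.085.
- grip_mid (a point): Pinch point on the mid carrier's upright grey grip tab: 11 mm thick (deck x), 26 mm wide (deck y), its top 20 mm above this point, free-standing for 48 mm below it; about 105 mm above the bench. It moves with the carrier: deck y = -125 mm fully out, -15 mm home. Nothing within 55 mm reaches this height but the tabs and pegs of the lanes.
- tab_mid (a joint): Spring travel of the mid tab on its carrier, along deck y: 0 = relaxed, + = pushed towards home, - = pulled towards out; 2 N per mm (10 N gives 5 mm). Beyond 12.5 mm (25 N) either way the carrier is being forced.
- bar_mid (a joint): Stop arm of the mid lane, a flat dark steel bar turning about a vertical pivot on the guide rail at the lane's +x side: 0 = parked along the rail, pointing to deck +y; 1.571 rad = square across the lane behind the drawn-out carrier, pointing to deck -x (turns counter-clockwise seen from above). Starts at 0 to 0.25, stays where it is left, under 2 N at the peg moves it.
- peg_mid (a point): Grip point on the upright black round peg (16 mm diameter) at the end of the mid stop arm, 62 mm from its pivot; the peg's top is 10 mm above this point, and it is free for 60 mm below it. About 113 mm above the bench.
- pivot_mid (a point): Pivot axis of the mid stop arm, on top of the arm, 47 mm above the bench.
- carrier_far (a joint): Slide of the far carrier, a white block 50 x 160 x 30 mm with four capped tubes (tops 85 mm above the bench): 0 = fully out, 0.110 m = fully home; grows towards deck +y. Starts at 0.02 to 0.04. A sound carrier drags with 3 to 5 N all the way and stays where it is left; the one that binds stops dead on its way in, at 0.06 to 0.085.
- grip_far (a point): Pinch point on the far carrier's upright grey grip tab: 11 mm thick (deck x), 26 mm wide (deck y), its top 20 mm above this point, free-standing for 48 mm below it; about 105 mm above the bench. It moves with the carrier: deck y = -125 mm fully out, -15 mm home. Nothing within 55 mm reaches this height but the tabs and pegs of the lanes.
- tab_far (a joint): Spring travel of the far tab on its carrier, along deck y: 0 = relaxed, + = pushed towards home, - = pulled towards out; 2 N per mm (10 N gives 5 mm). Beyond 12.5 mm (25 N) either way the carrier is being forced.
- bar_far (a joint): Stop arm of the far lane, a flat dark steel bar turning about a vertical pivot on the guide rail at the lane's +x side: 0 = parked along the rail, pointing to deck +y; 1.571 rad = square across the lane behind the drawn-out carrier, pointing to deck -x (turns counter-clockwise seen from above). Starts at 0 to 0.25, stays where it is left, under 2 N at the peg moves it.
- peg_far (a point): Grip point on the upright black round peg (16 mm diameter) at the end of the far stop arm, 62 mm from its pivot; the peg's top is 10 mm above this point, and it is free for 60 mm below it. About 113 mm above the bench.
- pivot_far (a point): Pivot axis of the far stop arm, on top of the arm, 47 mm above the bench.
- cool_block: Loose bystander: light blue cooling block with shallow holes, 130 x 180 x 45 mm; origin centre of its underside.
- wipes_tub: Loose bystander: white tub with a blue lid, 100 mm diameter, 150 mm high; origin centre of its underside.
- float_rack: Loose bystander: yellow round float rack, 90 mm diameter, with a 60 mm high tongue and four small tubes; origin centre of its underside.

How it is judged:
By the outcome, as a careful person would: the job done as asked, in the order asked, and still so for the second after the job is handed in, with the robot touching nothing.
It also fails if it takes over 72 s, if anything falls off the work surface, if the arm or the gripper's body presses on something with over 40 N, if the wrist force passes 120 N, or if a joint passes its speed limit or range.

### The arm

A 6-joint arm with a two-finger parallel gripper is mounted at the origin on the work surface. World frame = base frame: x ahead of the robot, y to its left, z up, the work surface at z = 0. Lengths are in mm, angles in rad, forces in N, time in s.
With the tool pointing down it reaches from about 325 to 900 mm from the base axis. Payload 6.1 kg.
Tool frame: the origin (TCP) lies between the finger pads; the fingertips stand 25 mm ahead of it and the grasp point (between the pads) lies 6 mm ahead of it (env.nose_length is the distance from the TCP to the fingertips, in mm); z points along the fingers, x is the direction in which the jaws open and shut, and the axes are right-handed (so a half turn about z gives the same grasp; the last joint's range is limited). The gripper opens to 87 mm and grips with 3 to 60 N. Pads are 19 mm wide; open, the fingers measure 117 mm over their backs; the gripper's body (75 mm by 190 mm) begins 51 mm behind the grasp point.
Start: joints at [-1.309, 0.22, 1.526, -0, 1.395, -0.126], TCP at [236.338, -578.585, 247.538] pointing down, gripper open.
Joint ranges: [-2.98, 2.98], [-0.91, 2.08], [0.09, 2.57], [-1.24, 4.39], [0.2, 2.65], [-2.68, 2.68]. Speed limits (rad/s): [2.57, 2.57, 3.01, 3.14, 3.14, 3.14].

### API

Orientations are given as a unit quaternion [w, x, y, z].
In Python, from station import sensors, read_camera, camera_model, workorder, env gives the robot as it stands.
- The arm moves only by the shell command python3 -m jog 'ROWS' [FORCE]. ROWS is JSON, a list of rows, each a list of 7 numbers: the shift along the tool's x, y, z in m, then the turn, a rotation vector about the tool's x, y, z in rad, then the opening, from 0 (shut) to 1 (fully open). In form: [[tx, ty, tz, wx, wy, wz, fingers], ...]. A call has 1 to 20 rows; each row shifts and turns the pose as measured when the row begins, along the tool's axes as they then stand; what a row does not reach is not made up. A row lasts 1/10 s, in which the tool goes at most 50 mm and 8.59 degrees, less where a joint would pass 70% of its speed; a pose out of reach is approached as far as the arm can. A call is refused whole if a number of a shift passes 0.05 or a number of a turn 0.15, either way. A call with a gripper value outside its range is refused whole. The fingers move at their own pace and stop on an object; FORCE is the grip in N (left out, the last holds). Time passes only in rows, so rows that do not move let the fingers close. It gives the time, the measured TCP pose, the force and the opening at its end, in the units of the state.
- sensors.sense(): the state, without advancing time (a new reading comes with each control period).
- read_camera(name): name is "scene" or "top" or "wrist"; returns the picture (420x560x3 uint8, red, green, blue); there is no depth.
- camera_model(name): a dict with "fx", "fy", "cx", "cy" (pixels), "world_from_camera" (4x4, takes a point from camera to world coordinates); the wrist camera has in their place "mount" (4x4, takes a point from camera to tool coordinates, whose origin is the TCP and whose axes are the tool frame's). Camera axes: x right, y down, z forward; pixel columns grow to the right and rows downward; lengths in mm; the calibration is good to about 2 mm. A picture is of the moment at which its call begins: read the wrist's pose just before it. camera_model takes no time and is no camera call.
- workorder.close_job(): hands the job in, once; it reports no verdict.
The state is a dict: "clock": time; "joint_positions": joint angles; "qvel": joint speeds; "joint_torque": joint torques, N m; "ee_pos": TCP position; "tcp_rot": TCP orientation; "force": force on the tool from outside, world axes, zero at the start; "wrist_torque": the same for the moment, N m; "width": opening from 0.0 (shut) to 1.0 (fully open).
Only numpy, scipy, OpenCV 4.12 (cv2) and the standard library are available. Lean on these libraries where they do the work, as an engineer would, in place of code of your own. Each camera call takes 0.05 s, during which the arm holds its last target.

## Working session

There is one attempt and no reset: what is moved stays moved. The work goes in short steps, Python scripts to look and compute and a shell command to move; the robot and the scene stay as the last step left them, time stands still between calls to the robot, and variables do not carry over. Pictures are saved under pics/ and viewed, and the job is handed in when it is done.

```bash
ls; mkdir -p pics; python3 - <<'E'
from station import sensors, read_camera, camera_model, workorder, env
import cv2
print(sensors.sense())
for n in ["scene","top"]:
    cv2.imwrite(f"pics/{n}0.png",read_camera(n)[:,:,::-1]); print(n,camera_model(n))
print(camera_model("wrist"))
E
```

```text
pics
{'clock': 0.0, 'joint_positions': array([-1.30910494e+00,  2.21205647e-01,  1.52760235e+00, -8.11086668e-06,
        1.39468954e+00, -1.26051814e-01]), 'qvel': array([ 1.43109925e-03,  2.95147550e-04, -1.36789690e-03, -3.92694244e-04,
        6.31769464e-04,  6.52834835e-05]), 'joint_torque': array([ 2.87858948e-04, -4.94597983e+01, -3.87374282e+01,  7.01537775e-02,
        5.71721233e-02, -1.76001113e-04]), 'ee_pos': array([ 236.18723922, -578.04398702,  246.45452923]), 'tcp_rot': array([-6.23281412e-04,  8.30090414e-01, -5.57628011e-01, -7.20194185e-04]), 'force': array([-0.28956572,  0.17247089, -0.18934147]), 'wrist_torque': array([-0.02868735,  0.03801458,  0.00723264]), 'width': 0.9990409337488615}
scene {'fx': 379.89677145285265, 'fy': 379.89677145285265, 'cx': 274.7130424744348, 'cy': 213.8663961746894, 'world_from_camera': array([[ 7.73737085e-01,  3.66114583e-01, -5.17001968e-01,
         1.11163383e+03],
       [ 6.33506836e-01, -4.47295361e-01,  6.31344557e-01,
        -6.10298693e+02],
       [-1.08132312e-04, -8.16018978e-01, -5.78025100e-01,
         6.47436704e+0
[... 312 characters left out ...]
9.99504195e-01,  2.88674421e-02,  1.25711647e-02,
        -2.65624352e+01],
       [-1.48728770e-02, -8.09561183e-02, -9.96606695e-01,
         1.48816163e+03],
       [ 0.00000000e+00,  0.00000000e+00,  0.00000000e+00,
         1.00000000e+00]])}
{'fx': 362.7320045230932, 'fy': 362.7320045230932, 'cx': 280.0890236234669, 'cy': 204.44130634102865, 'mount': array([[ 9.99999591e-01,  8.92688734e-04,  1.42311685e-04,
        -4.91705045e-01],
       [-8.93481232e-04,  9.52178036e-01,  3.05542452e-01,
        -8.42305580e+01],
       [ 1.37248243e-04, -3.05542454e-01,  9.52178444e-01,
        -1.36766473e+02],
       [ 0.00000000e+00,  0.00000000e+00,  0.00000000e+00,
         1.00000000e+00]])}
```

View pics/scene0.png

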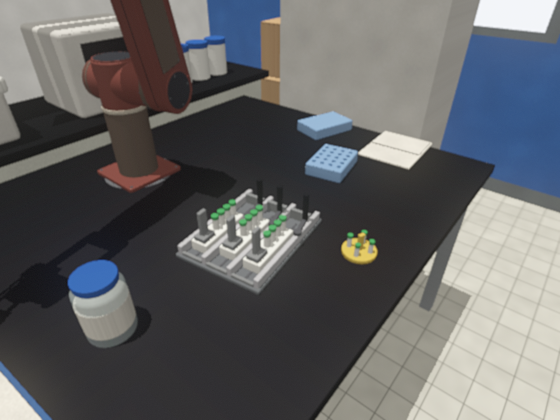

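View pics/top0.png

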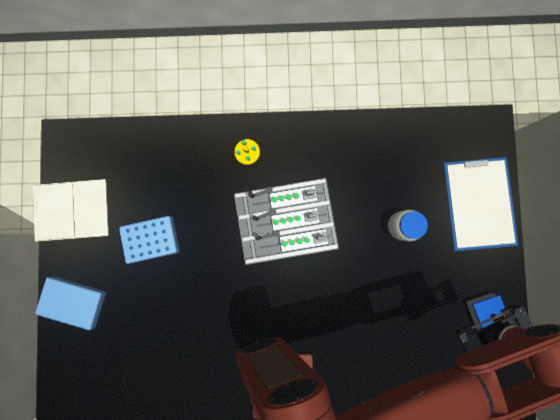

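The top view shows the deck at about (287,221), with its tabs on the right (world -y) and its pegs on the left. The tub is at (408,225). I'll enlarge both views around the deck.

```bash
python3 - <<'E'
import cv2
a=cv2.imread("pics/top0.png")[170:275,225:350]; cv2.imwrite("pics/top0z.png",cv2.resize(a,None,fx=5.6,fy=5.6,interpolation=cv2.INTER_CUBIC))
a=cv2.imread("pics/scene0.png")[170:290,170:330]; cv2.imwrite("pics/scene0z.png",cv2.resize(a,None,fx=5,fy=5,interpolation=cv2.INTER_CUBIC))
E
```

```text
(no output)
```

View pics/top0z.png

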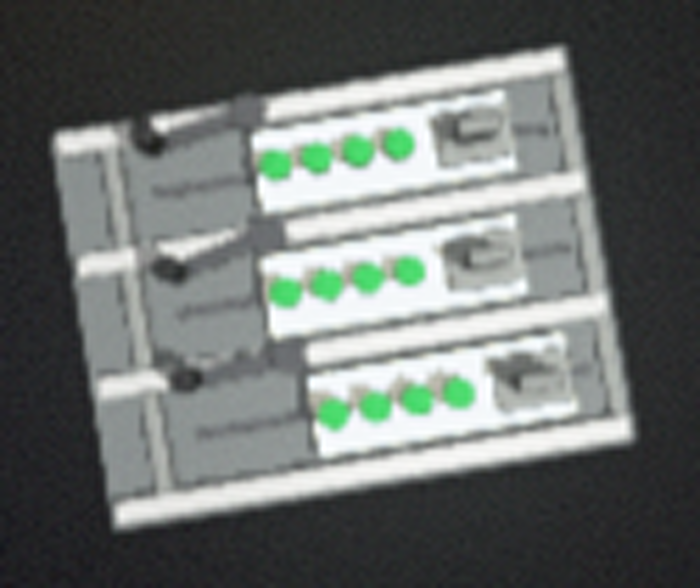

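View pics/scene0z.png

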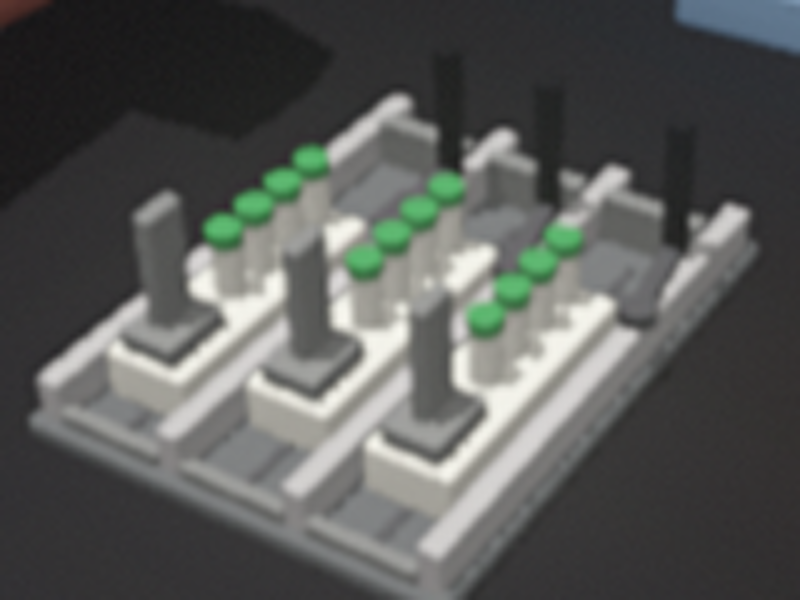

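```bash
cat > h.py <<'E'
import numpy as np
from station import sensors, read_camera, camera_model
from scipy.spatial.transform import Rotation as R
def ray(name,uv,state=None):
    m=camera_model(name)
    if name=="wrist":
        T=np.eye(4);q=state["tcp_rot"];T[:3,:3]=R.from_quat([q[1],q[2],q[3],q[0]]).as_matrix();T[:3,3]=state["ee_pos"]
        W=T@m["mount"]
    else: W=m["world_from_camera"]
    d=W[:3,:3]@np.array([(uv[0]-m["cx"])/m["fx"],(uv[1]-m["cy"])/m["fy"],1.])
    return W[:3,3],d/np.linalg.norm(d)
def onz(name,uv,z,state=None):
    o,d=ray(name,uv,state); return o+d*(z-o[2])/d[2]
def tri(rs):
    A=np.zeros((3,3));b=np.zeros(3)
    for o,d in rs:
        P=np.eye(3)-np.outer(d,d);A+=P;b+=P@o
    x=np.linalg.solve(A,b);return x,[np.linalg.norm((np.eye(3)-np.outer(d,d))@(x-o)) for o,d in rs]
E
python3 - <<'E'
from h import *
import cv2
C=[(52,138),(565,45),(635,438),(115,528)]
S=[(400,95),(740,210),(430,548),(42,380)]  # TL? scene: 
for z in (36,42,48):
    P=[onz("top",(u/5.6+225-.4,v/5.6+170-.4),z)[:2] for u,v in C]
    d=lambda i,j:np.linalg.norm(P[i]-P[j])
    print(z,np.mean(P,0),[d(0,1),d(2,3),d(1,2),d(3,0)],[np.degrees(np.arctan2(*(P[i]-P[j])[::-1])) for i,j in((0,1),(3,2))],[np.degrees(np.arctan2(*(P[i]-P[j])[::-1])) for i,j in((1,2),(0,3))])
# caps in both views
def caps(n,box):
    im=cv2.imread(f"pics/{n}0.png");h=cv2.cvtColor(im,cv2.COLOR_BGR2HSV)
    m=cv2.inRange(h,(50,110,80),(80,255,255))
    k,l,s,c=cv2.connectedComponentsWithStats(m)
    return [tuple(c[i].round(2)) for i in range(1,k) if s[i,4]>8 and box[0]<c[i][0]<box[1] and box[2]<c[i][1]<box[3]]
t=caps("top",(235,340,180,265));s=caps("scene",(180,320,180,290))
print([ (a,onz("top",a,84)[:2].round(1)) for a in t]);print([(a,onz("scene",a,84)[:2].round(1)) for a in s])
E
```

```text
36 [557.3215223  -26.39448821] [np.float64(321.8559988661351), np.float64(321.32271864519095), np.float64(244.44052632100298), np.float64(241.90787814959862)] [np.float64(98.64959229168501), np.float64(98.19906651322262)] [np.float64(7.932154866997099), np.float64(8.053311802499364)]
42 [557.15780066 -26.39518213] [np.float64(320.52616343537545), np.float64(319.99508660642914), np.float64(243.43055393036755), np.float64(240.90837008239916)] [np.float64(98.64959229168504), np.float64(98.19906651322262)] [np.float64(7.932154866997107), np.float64(8.053311802499358)]
48 [556.99407903 -26.39587605] [np.float64(319.19632800461596), np.float64(318.66745456766733), np.float64(242.42058153973207), np.float64(239.90886201519982)] [np.float64(98.64959229168504), np.float64(98.19906651322262)] [np.float64(7.932154866997096), np.float64(8.05331180249937)]
[((np.float64(295.89), np.float64(195.28)), array([639.5, -63.2])), ((np.float64(288.53), np.float64(196.65)), array([635.7, -38.5])), ((np.float64(274.0), np.float64(199.0)), array([629.2,  10.1])), ((np.float64(281.25), np.float64(197.75)), array([632.7, -14.2])), ((np.float64(290.24), np.float64(219.24)), array([560.3, -42. ])), ((np.float64(297.65), np.float64(218.0)), array([563.7, -66.7])), ((np.float64(283.12), np.float64(220.41)), array([557.1, -18.2])), ((np.float64(275.62), np.float64(221.76)), array([553.3,   6.8])), ((np.float64(299.0), np.float64(241.0)), array([487.6, -68.8])), ((np.float64(306.37), np.float64(239.79)), array([490.9, -93.2])), ((np.float64(291.84), np.float64(242.16)), array([484.4, -45. ])), ((np.float64(284.22), np.float64(243.5)), array([480.7, -19.7]))]
[((np.float64(222.64), np.float64(208.74)), array([487.6, -63.2])), ((np.float64(250.88), np.float64(214.5)), array([562.2, -35.7])), ((np.float64(274.66), np.float64(225.24)), array([638.3, -32.5]))]
```

```bash
cat >> h.py <<'E'
def tool(s=None):
    s=s or sensors.sense();q=s["tcp_rot"];return s["ee_pos"],R.from_quat([q[1],q[2],q[3],q[0]]).as_matrix()
YAW=np.radians(8.0);CEN=np.array([557.5,-26.4])
def d2w(x,y,z): return np.array([CEN[0]+x*np.cos(YAW)-y*np.sin(YAW),CEN[1]+x*np.sin(YAW)+y*np.cos(YAW),z])
def w2d(p):
    a=np.asarray(p)[:2]-CEN;return np.array([a[0]*np.cos(YAW)+a[1]*np.sin(YAW),-a[0]*np.sin(YAW)+a[1]*np.cos(YAW),p[2]])
def Rg(yaw=None):
    y=YAW if yaw is None else yaw
    return np.array([[np.cos(y),np.sin(y),0],[np.sin(y),-np.cos(y),0],[0,0,-1]])
def rows(target,yaw=None,smax=40,step=0.145):
    p,M=tool();G=Rg(yaw);p=p.copy();t=np.asarray(target,float)
    n=int(np.ceil(max(np.linalg.norm(t-p)/smax,R.from_matrix(M.T@G).magnitude()/step,1)))
    for i in range(n):
        w=R.from_matrix(M.T@G).as_rotvec()/(n-i);s=M.T@(t-p)/(n-i)
        print([*(s/1000).round(4),*w.round(4)])
        p=p+M@s;M=M@R.from_rotvec(w).as_matrix()
def st():
    s=sensors.sense();p,M=tool(s);f=s["force"]
    print("t",round(s["clock"],2),"deckgrasp",(w2d(p+6*M[:,2])).round(1),"yaw",np.degrees(np.arctan2(M[1,0],M[0,0])).round(2),"tz",M[:,2].round(4),"Fdeck",w2d(np.array([*(f[:2]+CEN),f[2]])).round(2),"w",round(s["width"],3))
E
python3 - <<'E'
from h import *
for n,uv in dict(near=(201.4,209.4),mid=(230.6,218),far=(256.4,230)).items():
    p=onz("scene",uv,125);print(n,p.round(1),w2d(p).round(1))
for n,uv in dict(near=(163+0,0),).items(): pass
for n,uv in dict(n=(449,54),m=(549,88),f=(680,128)).items():
    p=onz("scene",(uv[0]/5+170,uv[1]/5+170),123);print(n,p.round(1),w2d(p).round(1))
print("tub",onz("top",(412,225),150))
t=d2w(-76,-95,230);print(t);rows(t)
E
```

```text
near [ 495.3 -137.6  125. ] [ -77.1 -101.4  125. ]
mid [ 575.  -118.1  125. ] [  4.5 -93.2 125. ]
far [ 652.2 -114.2  125. ] [  81.6 -100.1  125. ]
n [512.5  57.3 123. ] [-32.9  89.2 123. ]
m [576.8  64.1 123. ] [ 31.7  86.9 123. ]
f [653.3  75.9 123. ] [109.1  88.  123. ]
tub [ 529.35006247 -423.68311215  150.        ]
[ 495.46107137 -131.0526222   230.        ]
[np.float64(-0.0243), np.float64(-0.0315), np.float64(0.0013), np.float64(-0.0001), np.float64(0.0001), np.float64(-0.1017)]
[np.float64(-0.021), np.float64(-0.0338), np.float64(0.0013), np.float64(-0.0001), np.float64(0.0001), np.float64(-0.1017)]
[np.float64(-0.0174), np.float64(-0.0357), np.float64(0.0013), np.float64(-0.0001), np.float64(0.0001), np.float64(-0.1017)]
[np.float64(-0.0137), np.float64(-0.0373), np.float64(0.0013), np.float64(-0.0001), np.float64(0.0001), np.float64(-0.1017)]
[np.float64(-0.0099), np.float64(-0.0385), np.float64(0.0013), np.float64(-0.0001), np.float64(0.0001), np.float64(-0.1017)]
[np.float64(-0.0059), np.float64(-0.0393), np.float64(0.0013), np.float64(-0.0001), np.float64(0.0001), np.flo
[... 182 characters left out ...]
np.float64(0.0013), np.float64(-0.0001), np.float64(0.0001), np.float64(-0.1017)]
[np.float64(0.0062), np.float64(-0.0393), np.float64(0.0013), np.float64(-0.0001), np.float64(0.0001), np.float64(-0.1017)]
[np.float64(0.0102), np.float64(-0.0384), np.float64(0.0013), np.float64(-0.0001), np.float64(0.0001), np.float64(-0.1017)]
[np.float64(0.014), np.float64(-0.0372), np.float64(0.0013), np.float64(-0.0001), np.float64(0.0001), np.float64(-0.1017)]
[np.float64(0.0177), np.float64(-0.0356), np.float64(0.0013), np.float64(-0.0001), np.float64(0.0001), np.float64(-0.1017)]
[np.float64(0.0212), np.float64(-0.0336), np.float64(0.0013), np.float64(-0.0001), np.float64(0.0001), np.float64(-0.1017)]
```

```bash
python3 -m jog '[[-0.024,-0.0315,0.001,0,0,-0.102,0.45],[-0.021,-0.034,0.001,0,0,-0.102,0.45],[-0.0175,-0.0355,0.001,0,0,-0.102,0.45],[-0.0135,-0.0375,0.001,0,0,-0.102,0.45],[-0.01,-0.0385,0.001,0,0,-0.102,0.45],[-0.006,-0.0395,0.001,0,0,-0.102,0.45],[-0.002,-0.0395,0.001,0,0,-0.102,0.45],[0.002,-0.0395,0.001,0,0,-0.102,0.45],[0.006,-0.0395,0.001,0,0,-0.102,0.45],[0.01,-0.0385,0.001,0,0,-0.102,0.45],[0.014,-0.037,0.001,0,0,-0.102,0.45],[0.0175,-0.0355,0.001,0,0,-0.102,0.45],[0.021,-0.0335,0.001,0,0,-0.102,0.45],[0,0,0,0,0,0,0.45]]' 20
python3 - <<'E'
from h import *
st();t=d2w(-76,-95,210);rows(t)
E
```

```text
clock: 1.5
ee_pos: [489.0, -106.0, 227.8]
tcp_rot: [-0.005, 0.995, 0.097, -0.002]
force: [-0.0, -0.7, -0.4]
width: 0.448
t 1.5 deckgrasp [-79.  -69.3 221.8] yaw 11.1 tz [-0.0054  0.0093 -0.9999] Fdeck [-0.14 -0.68 -0.38] w 0.448
[np.float64(0.0016), np.float64(0.026), np.float64(0.0175), np.float64(-0.0101), np.float64(0.0038), np.float64(0.0542)]
```

```bash
python3 -m jog '[[0.001,0.013,0.009,-0.005,0.002,0.027,0.45],[0.001,0.013,0.009,-0.005,0.002,0.027,0.45],[0,0,0,0,0,0,0.45]]'
python3 - <<'E'
from h import *
import cv2
st();s=sensors.sense();im=read_camera("wrist");cv2.imwrite("pics/w1.png",im[:,:,::-1])
np.save("pics/w1.npy",np.r_[s["ee_pos"],s["tcp_rot"]])
E
```

```text
clock: 1.8
ee_pos: [495.1, -133.8, 207.1]
tcp_rot: [0.001, 0.998, 0.067, -0.001]
force: [-0.9, -0.2, 0.0]
width: 0.451
t 1.8 deckgrasp [-76.7 -97.7 201.1] yaw 7.7 tz [-0.0011 -0.0016 -1.    ] Fdeck [-0.88 -0.06  0.03] w 0.451
```

View pics/w1.png

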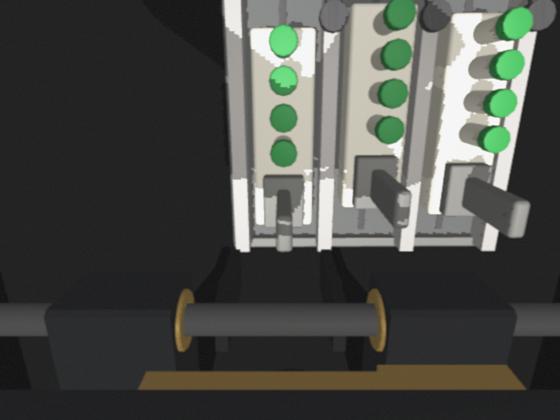

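```bash
python3 - <<'E'
import cv2
a=cv2.imread("pics/w1.png")[150:265,240:540]; cv2.imwrite("pics/w1z.png",cv2.resize(a,None,fx=2.66,fy=2.66,interpolation=cv2.INTER_CUBIC))
E
```

```text
(no output)
```

View pics/w1z.png

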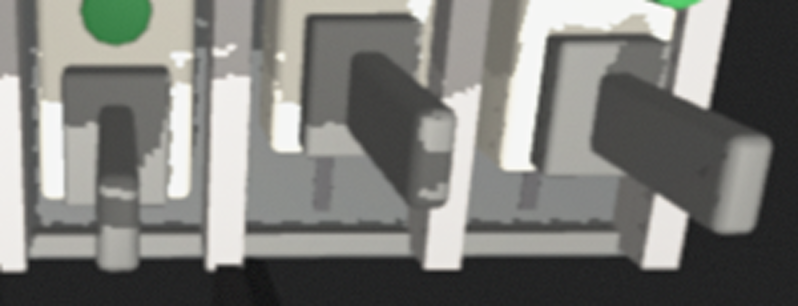

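```bash
python3 - <<'E'
from h import *
import cv2
v=np.load("pics/w1.npy");S=dict(ee_pos=v[:3],tcp_rot=v[3:])
for n,uv in dict(near=(284.4,233.5),mid=(403.2,209.8),far=(519.3,219.2)).items():
    p=onz("wrist",uv,125,S);print(n,p.round(1),w2d(p).round(1))
im=cv2.imread("pics/w1.png");h=cv2.cvtColor(im,cv2.COLOR_BGR2HSV);m=cv2.inRange(h,(50,100,50),(80,255,255))
k,l,s,c=cv2.connectedComponentsWithStats(m)
for i in range(1,k):
    if s[i,4]>100: print(c[i].round(1),w2d(onz("wrist",c[i],83,S)).round(1))
# pegs tops
for n,uv in dict(n=(334,14),m=(436,15)).items(): print(n,w2d(onz("wrist",uv,123,S)).round(1))
E
```

```text
near [ 498.1 -138.6  125. ] [ -74.4 -102.9  125. ]
mid [ 570.8 -112.3  125. ] [  1.2 -86.9 125. ]
far [ 646.1 -108.5  125. ] [ 76.3 -93.6 125. ]
[399.1  13.6] [ 0.1 32.6 83. ]
[514.1  23.5] [75.5 26.5 83. ]
[283.   40.3] [-74.9  17.1  83. ]
[395.6  54.2] [ 0.2  8.3 83. ]
[506.7  64.6] [75.3  1.5 83. ]
[283.  80.] [-74.9  -7.7  83. ]
[392.3  93. ] [  0.2 -16.4  83. ]
[500.1 102.8] [ 75.3 -23.2  83. ]
[283.1 117.8] [-74.8 -32.7  83. ]
[389.1 129.4] [  0.1 -41.1  83. ]
[493.8 138.6] [ 75.3 -47.8  83. ]
[283.2 152.6] [-74.9 -57.3  83. ]
n [-47.2  25.6 123. ]
m [  8.6  24.9 123. ]
```

```bash
python3 -m jog '[[0.0015,0.005,0.02,0,0,-0.005,0.45],[0,0,0.025,0,0,0,0.45],[0,0,0.025,0,0,0,0.45],[0,0,0.01,0,0,0,0.45],[0,0,0,0,0,0,0.45]]'
python3 -c "from h import *;st()"
```

```text
clock: 2.35
ee_pos: [496.2, -145.0, 126.2]
tcp_rot: [0.001, 0.998, 0.064, 0.0]
force: [-0.6, -0.5, 0.5]
width: 0.453
t 2.35 deckgrasp [ -77.2 -108.9  120.2] yaw 7.29 tz [ 6.0e-04 -1.9e-03 -1.0e+00] Fdeck [-0.67 -0.43  0.5 ] w 0.453
```

```bash
python3 -m jog '[[0.002,-0.0065,0.014,0,0,-0.012,0.45],[0,0,0,0,0,0,0.45]]'
python3 -c "from h import *;st()"
```

```text
clock: 2.55
ee_pos: [498.0, -139.1, 112.7]
tcp_rot: [0.001, 0.998, 0.069, 0.001]
force: [-0.5, 0.5, -0.7]
width: 0.453
t 2.55 deckgrasp [ -74.6 -103.3  106.7] yaw 7.92 tz [ 0.0022 -0.0024 -1.    ] Fdeck [-0.44  0.53 -0.66] w 0.453
```

```bash
python3 -m jog '[[0,0,0,0,0,0,0],[0,0,0,0,0,0,0],[0,0,0,0,0,0,0],[0,0,0,0,0,0,0]]' 25
python3 -c "from h import *;st()"
```

```text
clock: 2.95
ee_pos: [499.9, -139.3, 115.3]
tcp_rot: [0.002, 0.998, 0.07, 0.003]
force: [-0.4, -0.0, -0.6]
width: 0.173
t 2.95 deckgrasp [ -72.7 -103.8  109.3] yaw 7.99 tz [ 0.0063 -0.0043 -1.    ] Fdeck [-0.44  0.04 -0.6 ] w 0.173
```

```bash
python3 -m jog '[[0,0,0.0015,0,0,0,0],[0,0,0,0,0,0,0]]'
python3 -c "from h import *;st()"
```

```text
clock: 3.15
ee_pos: [498.3, -139.9, 115.2]
tcp_rot: [0.003, 0.998, 0.07, 0.001]
force: [1.3, 0.8, -5.2]
width: 0.126
t 3.15 deckgrasp [ -74.4 -104.1  109.2] yaw 8.03 tz [ 0.002  -0.0054 -1.    ] Fdeck [ 1.35  0.59 -5.22] w 0.126
```

```bash
python3 -m jog '[[0,0.004,0,0,0,0,0],[0,0.004,0,0,0,0,0],[0,0.004,0,0,0,0,0]]'
python3 -c "from h import *;st()"
```

```text
clock: 3.45
ee_pos: [499.8, -150.4, 115.1]
tcp_rot: [0.001, 0.998, 0.07, 0.001]
force: [-1.6, 3.2, 1.6]
width: 0.125
t 3.45 deckgrasp [ -74.4 -114.7  109.1] yaw 8.06 tz [ 0.0015 -0.002  -1.    ] Fdeck [-1.13  3.34  1.62] w 0.125
```

```bash
python3 -m jog '[[0,0.004,0,0,0,0,0],[0,0.003,0,0,0,0,0]]'
python3 -c "from h import *;st()"
python3 -m jog '[[0,0.003,0,0,0,0,0],[0,0.003,0,0,0,0,0]]'
python3 -c "from h import *;st()"
```

```text
clock: 3.65
ee_pos: [500.9, -157.8, 115.1]
tcp_rot: [0.001, 0.998, 0.07, 0.001]
force: [-0.6, 2.8, 1.4]
width: 0.124
t 3.65 deckgrasp [ -74.3 -122.2  109.1] yaw 8.06 tz [ 0.0012 -0.0013 -1.    ] Fdeck [-0.16  2.84  1.4 ] w 0.124
clock: 3.85
ee_pos: [501.8, -164.1, 115.0]
tcp_rot: [0.0, 0.998, 0.07, 0.0]
force: [-1.4, 6.2, 2.3]
width: 0.126
t 3.85 deckgrasp [ -74.4 -128.6  109. ] yaw 8.04 tz [ 9.e-04 -7.e-04 -1.e+00] Fdeck [-0.48  6.32  2.32] w 0.126
```

```bash
python3 -m jog '[[0,0.002,0,0,0,0,0],[0,0.001,0,0,0,0,0]]'
python3 -c "from h import *;st()"
```

```text
clock: 4.05
ee_pos: [502.0, -165.6, 115.0]
tcp_rot: [-0.002, 0.998, 0.07, 0.0]
force: [-2.7, 8.4, 4.5]
width: 0.123
t 4.05 deckgrasp [ -74.3 -130.1  109. ] yaw 8.0 tz [-1.0e-04  3.9e-03 -1.0e+00] Fdeck [-1.52  8.69  4.49] w 0.123
```

```bash
python3 -m jog '[[0,-0.005,0,0,0,0,0],[0,-0.008,0,0,0,0,0],[0,-0.01,0,0,0,0,0],[0,-0.01,0,0,0,0,0],[0,-0.01,0,0,0,0,0],[0,-0.006,0,0,0,0,0],[0,-0.004,0,0,0,0,0]]'
python3 -c "from h import *;st()"
```

```text
clock: 4.75
ee_pos: [494.7, -114.3, 115.2]
tcp_rot: [0.003, 0.998, 0.07, 0.001]
force: [-0.2, -3.6, -2.3]
width: 0.123
t 4.75 deckgrasp [-74.4 -78.4 109.2] yaw 7.99 tz [ 0.0024 -0.0051 -1.    ] Fdeck [-0.7  -3.54 -2.26] w 0.123
```

```bash
for i in 1 2; do python3 -m jog '[[0,-0.004,0,0,0,0,0],[0,-0.003,0,0,0,0,0]]' >/dev/null
python3 -c "from h import *;st()"; done
```

```text
t 4.95 deckgrasp [-74.4 -70.4 109.2] yaw 8.02 tz [ 0.0024 -0.0053 -1.    ] Fdeck [-0.13 -3.72 -2.3 ] w 0.126
t 5.15 deckgrasp [-74.4 -63.  109.2] yaw 8.01 tz [ 0.0024 -0.0054 -1.    ] Fdeck [-0.96 -4.26 -1.54] w 0.125
```

```bash
python3 -m jog '[[0,-0.004,0,0,0,0,0],[0,-0.003,0,0,0,0,0]]' >/dev/null; python3 -c "from h import *;st()"
```

```text
t 5.35 deckgrasp [-74.4 -55.6 109.2] yaw 8.0 tz [ 0.0023 -0.0054 -1.    ] Fdeck [-1.01 -3.98 -1.28] w 0.125
```

```bash
python3 -m jog '[[0,-0.003,0,0,0,0,0],[0,-0.002,0,0,0,0,0]]' >/dev/null; python3 -c "from h import *;st()"
```

```text
t 5.55 deckgrasp [-74.4 -50.1 109.2] yaw 8.0 tz [ 0.0023 -0.0054 -1.    ] Fdeck [-0.84 -3.78 -1.36] w 0.121
```

q is about 0.074 and the drag is free. I'll continue.

```bash
python3 -m jog '[[0,-0.004,0,0,0,0,0],[0,-0.003,0,0,0,0,0]]' >/dev/null; python3 -c "from h import *;st()"
```

```text
t 5.75 deckgrasp [-74.4 -42.7 109.2] yaw 7.98 tz [ 0.0023 -0.0055 -1.    ] Fdeck [-1.05 -3.75 -0.58] w 0.128
```

```bash
python3 -m jog '[[0,-0.004,0,0,0,0,0],[0,-0.003,0,0,0,0,0]]' >/dev/null; python3 -c "from h import *;st()"
```

```text
t 5.95 deckgrasp [-74.4 -35.1 109.2] yaw 7.98 tz [ 0.0023 -0.0055 -1.    ] Fdeck [-0.66 -4.05 -1.1 ] w 0.12
```

```bash
python3 -m jog '[[0,-0.005,0,0,0,0,0],[0,-0.005,0,0,0,0,0],[0,-0.004,0,0,0,0,0]]' >/dev/null; python3 -c "from h import *;st()"
```

```text
t 6.25 deckgrasp [-74.4 -19.9 109.1] yaw 7.98 tz [ 0.0023 -0.0056 -1.    ] Fdeck [ 0.55 -3.77 -1.79] w 0.124
```

```bash
python3 -m jog '[[0,-0.003,0,0,0,0,0],[0,-0.002,0,0,0,0,0]]' >/dev/null; python3 -c "from h import *;st()"
```

```text
t 6.45 deckgrasp [-74.4 -14.  109.2] yaw 8.01 tz [ 0.0023 -0.0055 -1.    ] Fdeck [ 0.17 -4.27 -1.7 ] w 0.123
```

```bash
python3 -m jog '[[0,-0.002,0,0,0,0,0],[0,-0.001,0,0,0,0,0]]' >/dev/null; python3 -c "from h import *;st()"
```

```text
t 6.65 deckgrasp [-74.4 -11.2 109.2] yaw 8.04 tz [ 0.0025 -0.0069 -1.    ] Fdeck [-1.61 -8.32 -2.52] w 0.125
```

```bash
python3 -m jog '[[0,-0.001,0,0,0,0,0]]' >/dev/null; python3 -c "from h import *;st()"
```

```text
t 6.75 deckgrasp [-74.4 -10.9 109.2] yaw 8.04 tz [ 0.0028 -0.0083 -1.    ] Fdeck [-0.4  -6.89 -2.78] w 0.126
```

```bash
python3 -m jog '[[0,0.003,0,0,0,0,0],[0,0,0,0,0,0,0.45],[0,0,0,0,0,0,0.45],[0,0,0,0,0,0,0.45]]' >/dev/null; python3 -c "from h import *;st()"
```

```text
t 7.15 deckgrasp [-74.2 -12.2 109.2] yaw 7.99 tz [ 0.0028 -0.0049 -1.    ] Fdeck [0.12 0.74 0.02] w 0.317
```

```bash
python3 -m jog '[[0,0,-0.02,0,0,0,0.45],[0,0,-0.03,0,0,0,0.45],[0,0,-0.03,0,0,0,0.45],[0.015,0.015,-0.01,0,0,0,0.45],[0.02,0.02,0,0,0,0,0.45],[0.02,0.02,0,0,0,0,0.45],[0.01,0.01,0,0,0,0,0.45],[0,0,0,0,0,0,0.45]]' >/dev/null; python3 - <<'E'
from h import *
import cv2
st();s=sensors.sense();im=read_camera("wrist");cv2.imwrite("pics/w2.png",im[:,:,::-1])
np.save("pics/w2.npy",np.r_[s["ee_pos"],s["tcp_rot"]])
E
```

```text
t 7.95 deckgrasp [ -6.9 -74.5 203.2] yaw 8.15 tz [ 3.1e-03  5.0e-04 -1.0e+00] Fdeck [-0.75  0.2  -0.88] w 0.446
```

View pics/w2.png

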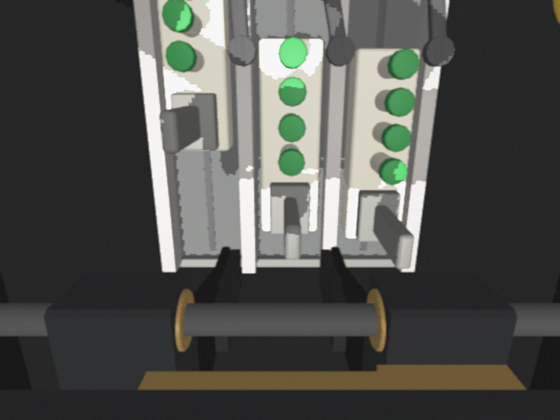

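```bash
python3 - <<'E'
from h import *
v=np.load("pics/w2.npy");S=dict(ee_pos=v[:3],tcp_rot=v[3:])
print(w2d(onz("wrist",(291.5,162),83,S)),w2d(onz("wrist",(293,244),125,S)),w2d(onz("wrist",(394,172),83,S)),w2d(onz("wrist",(404,251),125,S)))
for uv in ((242,50),(341,50),(438,51)): print(w2d(onz("wrist",uv,47,S)).round(1))
E
```

```text
[  1.39442462 -41.15670817  83.        ] [  1.59896387 -87.94088571 125.        ] [ 77.45482312 -48.44225999  83.        ] [ 75.85113872 -92.88573023 125.        ]
[-36.1  38.   47. ]
[39.3 38.3 47. ]
[113.4  37.8  47. ]
```

```bash
python3 -m jog '[[0.007,0.012,0.02,0,0,0,0.4],[0,0,0.025,0,0,0,0.4],[0,0,0.012,0,0,0,0.4],[0,0,0,0,0,0,0.4]]' >/dev/null; python3 -c "from h import *;st()"
```

```text
t 8.4 deckgrasp [ -1.6 -82.7 145. ] yaw 8.26 tz [ 0.0018  0.0028 -1.    ] Fdeck [ 0.23 -0.67 -0.49] w 0.397
```

```bash
python3 -m jog '[[0.0025,0.005,0.012,0,0,0.004,0.4],[0,0,0.02,0,0,0,0.4],[0,0,0.004,0,0,0,0.4],[0,0,0,0,0,0,0.4]]' >/dev/null; python3 -c "from h import *;st()"
```

```text
t 8.8 deckgrasp [  2.3 -87.6 110.1] yaw 8.08 tz [ 0.0054  0.0018 -1.    ] Fdeck [-0.22  0.44 -0.26] w 0.402
```

```bash
python3 -m jog '[[-0.001,0,0.001,0,0,0,0],[0,0,0,0,0,0,0],[0,0,0,0,0,0,0],[0,0,0,0,0,0,0],[0,0,0,0,0,0,0],[0,0.003,0,0,0,0,0]]' 25 >/dev/null; python3 -c "from h import *;st()"
```

```text
t 9.4 deckgrasp [  1.5 -90.7 111.8] yaw 8.09 tz [ 0.006   0.0015 -1.    ] Fdeck [ 0.84  4.74 -0.32] w 0.129
```

```bash
python3 -m jog '[[0,0.005,0,0,0,0,0],[0,0.007,0,0,0,0,0],[0,0.007,0,0,0,0,0],[0,0.005,0,0,0,0,0],[0,0.003,0,0,0,0,0]]' >/dev/null; python3 -c "from h import *;st()"
```

```text
t 9.9 deckgrasp [   1.6 -117.7  111.7] yaw 8.12 tz [ 0.0049  0.0054 -1.    ] Fdeck [-0.99  4.44  1.46] w 0.127
```

```bash
python3 -m jog '[[0,0.004,0,0,0,0,0],[0,0.003,0,0,0,0,0]]' >/dev/null; python3 -c "from h import *;st()"
```

```text
t 10.1 deckgrasp [   1.6 -125.6  111.7] yaw 8.09 tz [ 0.0049  0.0054 -1.    ] Fdeck [-0.58  3.21  1.25] w 0.126
```

```bash
python3 -m jog '[[0,0.003,0,0,0,0,0],[0,0.002,0,0,0,0,0]]' >/dev/null; python3 -c "from h import *;st()"
```

```text
t 10.3 deckgrasp [   1.6 -130.4  111.7] yaw 8.08 tz [ 0.0045  0.007  -1.    ] Fdeck [-1.56  8.11  2.91] w 0.121
```

```bash
python3 -m jog '[[0,0.001,0,0,0,0,0]]' >/dev/null; python3 -c "from h import *;st()"
```

```text
t 10.4 deckgrasp [   1.6 -130.6  111.7] yaw 8.07 tz [ 0.004   0.0091 -1.    ] Fdeck [-0.88  8.99  3.09] w 0.12
```

```bash
python3 -m jog '[[0,-0.005,0,0,0,0,0],[0,-0.008,0,0,0,0,0],[0,-0.01,0,0,0,0,0],[0,-0.01,0,0,0,0,0],[0,-0.01,0,0,0,0,0],[0,-0.006,0,0,0,0,0],[0,-0.004,0,0,0,0,0]]' >/dev/null; python3 -c "from h import *;st()"
```

```text
t 11.1 deckgrasp [  1.5 -79.8 111.9] yaw 8.04 tz [ 0.0071 -0.001  -1.    ] Fdeck [ 0.09 -3.69 -1.88] w 0.119
```

```bash
python3 -m jog '[[0,-0.004,0,0,0,0,0],[0,-0.003,0,0,0,0,0]]' >/dev/null; python3 -c "from h import *;st()"
```

```text
t 11.3 deckgrasp [  1.5 -71.9 111.9] yaw 8.07 tz [ 0.0071 -0.0012 -1.    ] Fdeck [-1.04 -3.72 -1.87] w 0.126
```

```bash
python3 -m jog '[[0,-0.004,0,0,0,0,0]]' >/dev/null; python3 -c "from h import *;st()"
```

```text
t 11.4 deckgrasp [  1.5 -67.7 111.9] yaw 8.06 tz [ 0.0071 -0.0013 -1.    ] Fdeck [-0.73 -3.78 -2.84] w 0.127
```

Now q is about 0.056, so I'm entering the possible bind zone.

```bash
python3 -m jog '[[0,-0.004,0,0,0,0,0],[0,-0.002,0,0,0,0,0]]' >/dev/null; python3 -c "from h import *;st()"
```

```text
t 11.6 deckgrasp [  1.5 -61.1 111.9] yaw 8.06 tz [ 0.0071 -0.0012 -1.    ] Fdeck [-0.22 -4.3  -1.97] w 0.119
```

```bash
python3 -m jog '[[0,-0.003,0,0,0,0,0],[0,-0.001,0,0,0,0,0]]' >/dev/null; python3 -c "from h import *;st()"
```

```text
t 11.8 deckgrasp [  1.5 -56.7 111.9] yaw 8.06 tz [ 0.007  -0.0011 -1.    ] Fdeck [ 0.14 -3.49 -1.76] w 0.129
```

```bash
python3 -m jog '[[0,-0.004,0,0,0,0,0],[0,-0.002,0,0,0,0,0]]' >/dev/null; python3 -c "from h import *;st()"
```

```text
t 12.0 deckgrasp [  1.5 -50.5 111.9] yaw 8.04 tz [ 0.0071 -0.0012 -1.    ] Fdeck [ 0.45 -4.28 -2.9 ] w 0.122
```

```bash
python3 -m jog '[[0,-0.003,0,0,0,0,0],[0,-0.002,0,0,0,0,0]]' >/dev/null; python3 -c "from h import *;st()"
```

```text
t 12.2 deckgrasp [  1.5 -47.  111.9] yaw 8.06 tz [ 0.0078 -0.0048 -1.    ] Fdeck [ -0.12 -10.78  -3.51] w 0.121
```

```bash
python3 -m jog '[[0,-0.002,0,0,0,0,0]]' >/dev/null; python3 -c "from h import *;st()"
```

```text
t 12.3 deckgrasp [  1.5 -46.4 112. ] yaw 8.06 tz [ 0.0085 -0.0077 -0.9999] Fdeck [ -0.05 -10.71  -5.24] w 0.123
```

The mid carrier stops dead at q≈0.074: force rose to about 10.8 N and the tab stopped advancing. I'll relax the tab, release it and check the far lane.

```bash
python3 -m jog '[[0,0.004,0,0,0,0,0],[0,0.0005,0,0,0,0,0]]' >/dev/null; python3 -c "from h import *;st()"
```

```text
t 12.5 deckgrasp [  1.5 -51.1 111.8] yaw 8.04 tz [ 0.0086 -0.0078 -0.9999] Fdeck [-0.59 -1.76 -1.17] w 0.122
```

```bash
python3 -m jog '[[0,0,0,0,0,0,0.4],[0,0,0,0,0,0,0.4],[0,0,0,0,0,0,0.4],[0,0,-0.02,0,0,0,0.4],[0,0,-0.03,0,0,0,0.4],[0,0,-0.03,0,0,0,0.4],[0.015,0.007,0,0,0,0,0.4],[0.02,0.011,0,0,0,0,0.4],[0.02,0.01,0,0,0,0,0.4],[0.012,0.007,0,0,0,0,0.4],[0,0,0,0,0,0,0.4]]' >/dev/null; python3 - <<'E'
from h import *
import cv2
st();s=sensors.sense();im=read_camera("wrist");cv2.imwrite("pics/w3.png",im[:,:,::-1])
np.save("pics/w3.npy",np.r_[s["ee_pos"],s["tcp_rot"]])
E
```

```text
t 13.6 deckgrasp [ 71.5 -79.4 197.9] yaw 8.27 tz [ 1.120e-02 -2.000e-04 -9.999e-01] Fdeck [-0.51  0.29  0.23] w 0.402
```

View pics/w3.png

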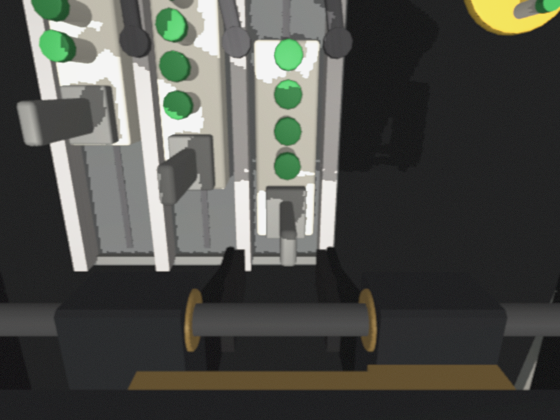

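```bash
python3 - <<'E'
from h import *
v=np.load("pics/w3.npy");S=dict(ee_pos=v[:3],tcp_rot=v[3:])
c=w2d(onz("wrist",(287.5,166),83,S));print(c,w2d(onz("wrist",(288.5,248),125,S)))
rows(d2w(77,-94,151))
E
```

```text
[ 77.5928674  -48.15433433  83.        ] [ 77.48709927 -93.4715003  125.        ]
[np.float64(0.0028), np.float64(0.0075), np.float64(0.0264), np.float64(0.0006), np.float64(-0.0051), np.float64(0.0024)]
[np.float64(0.003), np.float64(0.0075), np.float64(0.0264), np.float64(0.0006), np.float64(-0.0051), np.float64(0.0024)]
```

```bash
python3 -m jog '[[0.003,0.0075,0.024,0,-0.005,0.002,0.4],[0.003,0.0075,0.024,0,-0.005,0.002,0.4],[0,0,0,0,0,0,0.4]]' >/dev/null; python3 -c "from h import *;st();rows(d2w(77,-94,116))"
```

```text
t 13.95 deckgrasp [ 76.5 -92.1 149.6] yaw 8.13 tz [ 5.e-04 -3.e-04 -1.e+00] Fdeck [-1.14 -0.15 -0.52] w 0.397
[np.float64(0.0005), np.float64(0.0019), np.float64(0.0396), np.float64(0.0004), np.float64(-0.0005), np.float64(0.0022)]
```

```bash
python3 -m jog '[[0.0005,0.001,0.02,0,0,0,0.4],[0,0,0.015,0,0,0,0.4],[0,0,0.003,0,0,0,0.4],[0,0,0,0,0,0,0.4]]' >/dev/null; python3 -c "from h import *;st()"
```

```text
t 14.35 deckgrasp [ 76.4 -91.  113.5] yaw 8.18 tz [ 1.5e-03  6.0e-04 -1.0e+00] Fdeck [-0.38 -0.37 -0.1 ] w 0.399
```

```bash
python3 -m jog '[[0,0,0,0,0,0,0],[0,0,0,0,0,0,0],[0,0,0,0,0,0,0],[0,0,0,0,0,0,0],[0,0,0.001,0,0,0,0],[0,0.003,0,0,0,0,0]]' 25 >/dev/null; python3 -c "from h import *;st()"
```

```text
t 14.95 deckgrasp [ 77.6 -93.7 117.2] yaw 8.22 tz [ 4.8e-03  1.0e-04 -1.0e+00] Fdeck [-1.06  3.31 -0.48] w 0.125
```

```bash
python3 -m jog '[[0,0.005,0,0,0,0,0],[0,0.006,0,0,0,0,0],[0,0.006,0,0,0,0,0],[0,0.005,0,0,0,0,0],[0,0.003,0,0,0,0,0]]' >/dev/null; python3 -c "from h import *;st()"
```

```text
t 15.45 deckgrasp [  77.7 -119.3  117.1] yaw 8.23 tz [ 0.0038  0.0026 -1.    ] Fdeck [-1.87  3.36  2.19] w 0.125
```

```bash
python3 -m jog '[[0,0.004,0,0,0,0,0],[0,0.002,0,0,0,0,0]]' >/dev/null; python3 -c "from h import *;st()"
```

```text
t 15.65 deckgrasp [  77.6 -125.6  117.1] yaw 8.2 tz [ 0.0035  0.004  -1.    ] Fdeck [-1.42  6.97  3.49] w 0.125
```

```bash
python3 -m jog '[[0,0.003,0,0,0,0,0]]' >/dev/null; python3 -c "from h import *;st()"
```

```text
t 15.75 deckgrasp [  77.7 -127.4  117.1] yaw 8.2 tz [ 0.0028  0.0067 -1.    ] Fdeck [-2.47 10.75  5.2 ] w 0.128
```

Stop confirmed: 2 N/mm, relaxed point about -122.2. Next I'll push it in.

```bash
python3 -m jog '[[0,-0.005,0,0,0,0,0],[0,-0.008,0,0,0,0,0],[0,-0.01,0,0,0,0,0],[0,-0.01,0,0,0,0,0],[0,-0.01,0,0,0,0,0],[0,-0.006,0,0,0,0,0],[0,-0.004,0,0,0,0,0]]' >/dev/null; python3 -c "from h import *;st()"
```

```text
t 16.45 deckgrasp [ 77.6 -75.9 117.2] yaw 8.14 tz [ 0.0056 -0.0011 -1.    ] Fdeck [-0.66 -3.86 -1.33] w 0.12
```

```bash
python3 -m jog '[[0,-0.004,0,0,0,0,0],[0,-0.003,0,0,0,0,0]]' >/dev/null; python3 -c "from h import *;st()"
```

```text
t 16.65 deckgrasp [ 77.6 -68.  117.2] yaw 8.16 tz [ 0.0056 -0.0012 -1.    ] Fdeck [-0.05 -3.36 -0.03] w 0.124
```

```bash
python3 -m jog '[[0,-0.004,0,0,0,0,0],[0,-0.003,0,0,0,0,0]]' >/dev/null; python3 -c "from h import *;st()"
```

```text
t 16.85 deckgrasp [ 77.6 -60.5 117.2] yaw 8.15 tz [ 0.0057 -0.0012 -1.    ] Fdeck [-1.39 -2.66 -0.84] w 0.124
```

```bash
python3 -m jog '[[0,-0.004,0,0,0,0,0],[0,-0.002,0,0,0,0,0]]' >/dev/null; python3 -c "from h import *;st()"
```

```text
t 17.05 deckgrasp [ 77.5 -54.  117.2] yaw 8.14 tz [ 0.0056 -0.0011 -1.    ] Fdeck [-0.99 -2.74 -0.  ] w 0.125
```

```bash
python3 -m jog '[[0,-0.004,0,0,0,0,0],[0,-0.002,0,0,0,0,0]]' >/dev/null; python3 -c "from h import *;st()"
```

```text
t 17.25 deckgrasp [ 77.6 -47.6 117.2] yaw 8.13 tz [ 0.0057 -0.0012 -1.    ] Fdeck [-0.18 -2.93  0.54] w 0.122
```

```bash
python3 -m jog '[[0,-0.004,0,0,0,0,0],[0,-0.002,0,0,0,0,0]]' >/dev/null; python3 -c "from h import *;st()"
```

```text
t 17.45 deckgrasp [ 77.6 -41.2 117.2] yaw 8.13 tz [ 0.0057 -0.0012 -1.    ] Fdeck [-0.47 -4.39 -0.85] w 0.125
```

```bash
python3 -m jog '[[0,-0.004,0,0,0,0,0],[0,-0.002,0,0,0,0,0]]' >/dev/null; python3 -c "from h import *;st()"
```

```text
t 17.65 deckgrasp [ 77.6 -34.6 117.2] yaw 8.13 tz [ 0.0058 -0.0012 -1.    ] Fdeck [ 1.2  -3.16  0.47] w 0.126
```

```bash
python3 -m jog '[[0,-0.004,0,0,0,0,0],[0,-0.003,0,0,0,0,0]]' >/dev/null; python3 -c "from h import *;st()"
```

```text
t 17.85 deckgrasp [ 77.5 -27.2 117.2] yaw 8.12 tz [ 0.0059 -0.0012 -1.    ] Fdeck [-0.7  -2.56 -0.09] w 0.123
```

```bash
python3 -m jog '[[0,-0.005,0,0,0,0,0],[0,-0.004,0,0,0,0,0]]' >/dev/null; python3 -c "from h import *;st()"
```

```text
t 18.05 deckgrasp [ 77.6 -17.5 117.2] yaw 8.11 tz [ 0.006  -0.0013 -1.    ] Fdeck [-0.94 -3.03 -0.01] w 0.127
```

```bash
python3 -m jog '[[0,-0.004,0,0,0,0,0],[0,-0.002,0,0,0,0,0]]' >/dev/null; python3 -c "from h import *;st()"
```

```text
t 18.25 deckgrasp [ 77.5 -10.5 117.2] yaw 8.13 tz [ 0.0059 -0.0011 -1.    ] Fdeck [-1.06 -3.58 -1.07] w 0.123
```

```bash
python3 -m jog '[[0,-0.003,0,0,0,0,0],[0,-0.001,0,0,0,0,0]]' >/dev/null; python3 -c "from h import *;st()"
```

```text
t 18.45 deckgrasp [ 77.5  -7.4 117.2] yaw 8.16 tz [ 0.0064 -0.0039 -1.    ] Fdeck [-0.59 -7.34  0.19] w 0.124
```

```bash
python3 -m jog '[[0,-0.0015,0,0,0,0,0]]' >/dev/null; python3 -c "from h import *;st()"
```

```text
t 18.55 deckgrasp [ 77.5  -7.1 117.3] yaw 8.15 tz [ 0.0069 -0.0062 -1.    ] Fdeck [-0.57 -8.02 -0.89] w 0.118
```

```bash
python3 -m jog '[[0,0.0035,0,0,0,0,0],[0,0,0,0,0,0,0.4],[0,0,0,0,0,0,0.4],[0,0,0,0,0,0,0.4],[0,0,-0.02,0,0,0,0.4],[0,0,-0.03,0,0,0,0.4],[0,0,-0.03,0,0,0,0.4],[-0.015,0.008,0,0,0,0,0.4],[-0.02,0.011,0,0,0,0,0.4],[-0.02,0.011,0,0,0,0,0.4],[-0.015,0.009,0,0,0,0,0.4],[0,0,0,0,0,0,0.4]]' >/dev/null; python3 - <<'E'
from h import *
import cv2
st();s=sensors.sense();im=read_camera("wrist");cv2.imwrite("pics/w4.png",im[:,:,::-1])
np.save("pics/w4.npy",np.r_[s["ee_pos"],s["tcp_rot"]])
rows(d2w(1.5,-51.5,156))
E
```

```text
t 19.75 deckgrasp [  5.8 -43.  199.5] yaw 8.44 tz [ 0.0062  0.0023 -1.    ] Fdeck [0.6  0.48 0.32] w 0.4
[np.float64(-0.0028), np.float64(0.0045), np.float64(0.0248), np.float64(-0.0008), np.float64(-0.0036), np.float64(0.0039)]
[np.float64(-0.0026), np.float64(0.0045), np.float64(0.0248), np.float64(-0.0008), np.float64(-0.0036), np.float64(0.0039)]
```

View pics/w4.png

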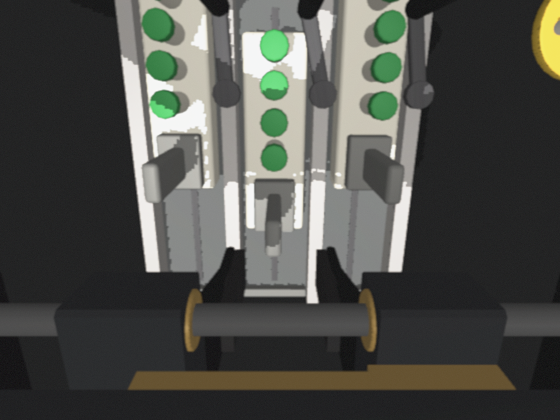

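Near and far carriers are home (tabs at (170,165) and (380,165)), and mid is partway at (273,235). Regrasping mid.

```bash
python3 -m jog '[[-0.0025,0.0045,0.024,0,-0.0035,0.004,0.4],[-0.0025,0.0045,0.024,0,-0.0035,0.004,0.4],[0,0,0,0,0,0,0.4]]' >/dev/null; python3 -c "from h import *;st();rows(d2w(1.5,-51.5,116))"
```

```text
t 20.1 deckgrasp [  5.  -50.1 152.2] yaw 8.03 tz [ 0.0047  0.0025 -1.    ] Fdeck [ 0.09  0.41 -0.71] w 0.399
[np.float64(-0.0019), np.float64(0.0008), np.float64(0.0211), np.float64(-0.0009), np.float64(-0.0025), np.float64(0.0003)]
[np.float64(-0.0018), np.float64(0.0007), np.float64(0.0211), np.float64(-0.0009), np.float64(-0.0025), np.float64(0.0003)]
```

```bash
python3 -m jog '[[-0.003,0.001,0.02,0,-0.0025,0,0.4],[-0.001,0.0005,0.018,0,-0.0025,0,0.4],[0,0,0.003,0,0,0,0.4],[0,0,0,0,0,0,0.4]]' >/dev/null; python3 -c "from h import *;st()"
```

```text
t 20.5 deckgrasp [  5.6 -49.5 113.7] yaw 8.16 tz [ 0.0041  0.0028 -1.    ] Fdeck [-0.05  0.35 -0.53] w 0.4
```

```bash
python3 -m jog '[[0,0,0,0,0,0,0],[0,0,0,0,0,0,0],[0,0,0,0,0,0,0],[0,0,0,0,0,0,0],[0,0,0.001,0,0,0,0],[0,0.003,0,0,0,0,0]]' 25 >/dev/null; python3 -c "from h import *;st()"
```

```text
t 21.1 deckgrasp [  1.7 -51.9 116.4] yaw 8.24 tz [-0.0064  0.002  -1.    ] Fdeck [ 2.13  4.48 -6.58] w 0.128
```

Gripped. Now drawing it out from about -52 to -126.

```bash
python3 -m jog '[[0,0.005,0,0,0,0,0],[0,0.008,0,0,0,0,0],[0,0.01,0,0,0,0,0],[0,0.01,0,0,0,0,0],[0,0.01,0,0,0,0,0],[0,0.01,0,0,0,0,0],[0,0.006,0,0,0,0,0],[0,0.004,0,0,0,0,0]]' >/dev/null; python3 -c "from h import *;st()"
```

```text
t 21.9 deckgrasp [   1.9 -117.1  116.3] yaw 8.23 tz [-0.0077  0.0072 -0.9999] Fdeck [-1.52  3.97  0.75] w 0.121
```

```bash
python3 -m jog '[[0,0.003,0,0,0,0,0],[0,0.003,0,0,0,0,0]]' >/dev/null; python3 -c "from h import *;st()"
```

```text
t 22.1 deckgrasp [   1.9 -124.1  116.3] yaw 8.2 tz [-0.0076  0.0072 -0.9999] Fdeck [-2.11  4.27  0.96] w 0.12
```

```bash
python3 -m jog '[[0,0.002,0,0,0,0,0],[0,0.001,0,0,0,0,0]]' >/dev/null; python3 -c "from h import *;st()"
```

```text
t 22.3 deckgrasp [   1.9 -126.5  116.3] yaw 8.21 tz [-0.0081  0.0088 -0.9999] Fdeck [-1.65  6.64  1.83] w 0.129
```

```bash
python3 -m jog '[[0,0.002,0,0,0,0,0]]' >/dev/null; python3 -c "from h import *;st()"
```

```text
t 22.4 deckgrasp [   1.9 -127.4  116.2] yaw 8.23 tz [-0.0087  0.0106 -0.9999] Fdeck [-0.82  7.82  2.24] w 0.13
```

```bash
python3 -m jog '[[0,-0.0035,0,0,0,0,0],[0,0,0,0,0,0,0.4],[0,0,0,0,0,0,0.4],[0,0,0,0,0,0,0.4],[0,0,-0.02,0,0,0,0.4],[0,0,-0.03,0,0,0,0.4],[0,0,-0.03,0,0,0,0.4],[0.002,-0.02,-0.01,0,0,0,0.4],[0.002,-0.035,0,0,0,0,0.4],[0.002,-0.035,0,0,0,0,0.4],[0.002,-0.035,0,0,0,0,0.4],[0.002,-0.025,0,0,0,0,0.4],[0.002,-0.015,0,0,0,0,0.4],[0,0,0,0,0,0,0.4]]' >/dev/null; python3 - <<'E'
from h import *
import cv2
st();s=sensors.sense();im=read_camera("wrist");cv2.imwrite("pics/w5.png",im[:,:,::-1])
np.save("pics/w5.npy",np.r_[s["ee_pos"],s["tcp_rot"]])
E
```

```text
t 23.8 deckgrasp [ 17.6  36.9 214.3] yaw 7.99 tz [ 0.0044 -0.0013 -1.    ] Fdeck [0.12 0.13 0.  ] w 0.399
```

View pics/w5.png

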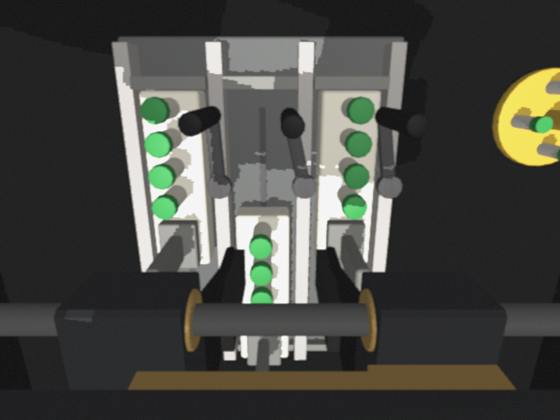

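```bash
python3 - <<'E'
from h import *
import cv2
a=cv2.imread("pics/w5.png")[95:210,170:440]; cv2.imwrite("pics/w5z.png",cv2.convertScaleAbs(cv2.resize(a,None,fx=2.9,fy=2.9,interpolation=cv2.INTER_CUBIC),alpha=1.6))
v=np.load("pics/w5.npy");S=dict(ee_pos=v[:3],tcp_rot=v[3:])
for n,t,b in(("near",(190,125),(220,187)),("mid",(292.5,127),(304,187)),("far",(417,126),(390,187))):
    p=w2d(onz("wrist",t,123,S));q=w2d(onz("wrist",b,47,S));d=p-q;print(n,p.round(1),q.round(1),np.hypot(*d[:2]).round(1),"ang",np.arctan2(-d[0],d[1]).round(3))
E
```

```text
near [-39.4  99.5 123. ] [-35.1  38.3  47. ] 61.3 ang 0.069
mid [ 25.4  98.2 123. ] [39.1 38.3 47. ] 61.5 ang 0.224
far [104.4  98.9 123. ] [115.3  38.2  47. ] 61.6 ang 0.177
```

View pics/w5z.png

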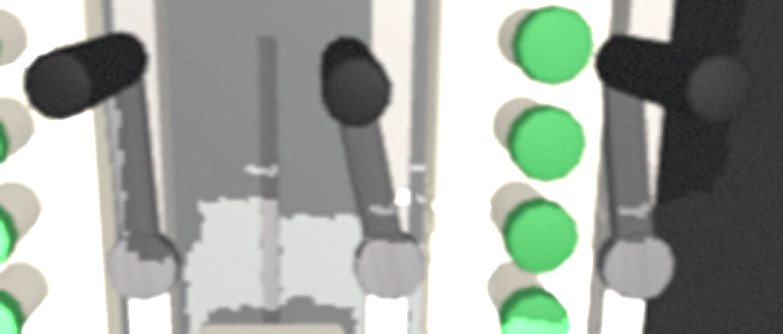

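```bash
python3 -m jog '[[0.003,-0.02,0,0,0,0,0.45],[0.003,-0.025,0.01,0,0,0,0.45],[0.002,-0.012,0.025,0,0,0,0.45],[0,-0.002,0.02,0,0,0,0.45],[0,0,0,0,0,0,0.45]]' >/dev/null; python3 -c "from h import *;st();rows(d2w(25.4,98.2,119))"
```

```text
t 24.35 deckgrasp [ 28.4  88.2 158.8] yaw 7.59 tz [ 0.0088 -0.0063 -0.9999] Fdeck [-0.29 -0.04 -0.53] w 0.459
[np.float64(-0.0017), np.float64(-0.0051), np.float64(0.0228), np.float64(0.0037), np.float64(-0.0039), np.float64(-0.0036)]
[np.float64(-0.0016), np.float64(-0.0051), np.float64(0.0229), np.float64(0.0037), np.float64(-0.0039), np.float64(-0.0036)]
```

```bash
python3 -m jog '[[-0.003,-0.008,0.006,0.004,-0.004,-0.004,0.45],[0,-0.001,0,0.003,-0.003,-0.003,0.45],[0,0,0,0,0,0,0.45]]' >/dev/null; python3 -c "from h import *;st();rows(d2w(25.4,98.2,119))"
```

```text
t 24.65 deckgrasp [ 26.2  94.8 154. ] yaw 7.85 tz [ 1.8e-03 -7.0e-04 -1.0e+00] Fdeck [ 0.53  0.41 -0.8 ] w 0.448
[np.float64(-0.0004), np.float64(-0.0017), np.float64(0.0205), np.float64(0.0004), np.float64(-0.0009), np.float64(-0.0013)]
[np.float64(-0.0004), np.float64(-0.0017), np.float64(0.0205), np.float64(0.0004), np.float64(-0.0009), np.float64(-0.0013)]
```

```bash
python3 -m jog '[[-0.0005,-0.003,0.018,0,0,0,0.45],[0,-0.001,0.018,0,0,0,0.45],[0,0,0.005,0,0,0,0.45],[0,0,0,0,0,0,0.45]]' >/dev/null; python3 -c "from h import *;st()"
```

```text
t 25.05 deckgrasp [ 29.2  96.9 116.9] yaw 7.77 tz [ 0.0102 -0.0012 -0.9999] Fdeck [0.28 0.41 1.47] w 0.452
```

```bash
python3 -m jog '[[0,0,0,0,0,0,0.12],[0,0,0,0,0,0,0.12],[0,0,0,0,0,0,0.12],[0,0,0,0,0,0,0.12],[0,0,0.001,0,0,0,0.12]]' 6 >/dev/null; python3 -c "from h import *;st()"
```

```text
t 25.55 deckgrasp [ 30.8  96.6 119.8] yaw 7.76 tz [ 1.370e-02 -8.000e-04 -9.999e-01] Fdeck [-1.45  1.2   6.6 ] w 0.181
```

```bash
cat >> h.py <<'E'
def arc(n,da,piv=(39.3,38.3),r=62,end=None):
    p,M=tool();g=w2d(p+6*M[:,2])[:2];piv=np.array(piv);d=g-piv;a=np.arctan2(-d[0],d[1])
    print("ang",a.round(3),"rad",np.hypot(*d).round(1))
    for i in range(n):
        a+=da;t=piv+r*np.array([-np.sin(a),np.cos(a)]);v=t-g;g=t
        print(f"{a:.2f}",(v[0]/1000).round(4),(-v[1]/1000).round(4))
E
python3 -c "from h import *;arc(6,0.1)"
```

```text
ang 0.145 rad 58.9
0.25 -0.0065 -0.0018
0.35 -0.0059 0.0018
0.45 -0.0057 0.0024
0.55 -0.0055 0.0029
0.65 -0.0051 0.0035
0.75 -0.0048 0.004
```

```bash
python3 -m jog '[[-0.006,0.001,0.001,0,-0.003,0,0.12],[-0.006,0.002,0.001,0,-0.003,0,0.12],[-0.0055,0.0024,0,0,-0.003,0,0.12],[-0.0055,0.003,0,0,0,0,0.12]]' >/dev/null; python3 -c "from h import *;st();arc(6,0.12,r=60.5)"
```

```text
t 25.95 deckgrasp [  9.6  88.4 119.8] yaw 7.82 tz [ 1.230e-02 -8.000e-04 -9.999e-01] Fdeck [1.74 2.04 2.65] w 0.183
ang 0.535 rad 58.3
0.66 -0.0072 0.0021
0.78 -0.0055 0.0048
0.90 -0.0049 0.0054
1.02 -0.0042 0.0059
1.14 -0.0035 0.0064
1.26 -0.0027 0.0067
```

```bash
python3 -m jog '[[-0.007,0.0025,0.001,0,0,0,0.12],[-0.0055,0.0045,0,0,0,0,0.12],[-0.005,0.005,0,0,0,0,0.12],[-0.004,0.006,0,0,0,0,0.12]]' >/dev/null; python3 -c "from h import *;st();arc(7,0.1,r=60.5)"
```

```text
t 26.35 deckgrasp [-13.2  68.7 119.4] yaw 7.83 tz [ 0.0153 -0.0014 -0.9999] Fdeck [2.43 1.25 1.78] w 0.179
ang 1.046 rad 60.7
1.15 -0.0026 0.0055
1.25 -0.0022 0.0056
1.35 -0.0016 0.0058
1.45 -0.001 0.006
1.55 -0.0004 0.006
1.65 0.0002 0.006
1.75 0.0008 0.006
```

```bash
python3 -m jog '[[-0.003,0.0055,0,0,0,0,0.12],[-0.0025,0.0055,0,0,0,0,0.12],[-0.0015,0.006,0,0,0,0,0.12]]' >/dev/null; python3 -c "from h import *;st();arc(4,0.08,r=61)"
```

```text
t 26.65 deckgrasp [-21.2  50.1 119.3] yaw 7.8 tz [ 0.0156 -0.001  -0.9999] Fdeck [4.16 2.59 1.15] w 0.183
ang 1.378 rad 61.6
1.46 -0.0001 0.0049
1.54 -0.0004 0.0049
1.62 0.0 0.0049
1.70 0.0004 0.0049
```

```bash
python3 -m jog '[[0,0.005,0,0,0,0,0.12],[0,0.004,0,0,0,0,0.12],[0.001,0.001,0,0,0,0,0.12]]' >/dev/null; python3 -c "from h import *;st();arc(1,0.08,r=61)"
```

```text
t 26.95 deckgrasp [-22.4  38.6 119.1] yaw 7.75 tz [ 0.0101 -0.0011 -0.9999] Fdeck [-4.88  1.56  8.  ] w 0.178
ang 1.566 rad 61.7
1.65 0.0009 0.0049
```

```bash
python3 -m jog '[[0,0,0,0,0,0,0.4],[0,0,0,0,0,0,0.4],[0,0,0,0,0,0,0.4],[0,0,-0.02,0,-0.003,-0.004,0.4],[0,0,-0.03,0,-0.003,0,0.4],[0,0,-0.03,0,-0.003,0,0.4],[0.005,0.015,-0.01,0,0,0,0.4],[0.01,0.025,0,0,0,0,0.4],[0.005,0.015,0,0,0,0,0.4],[0,0,0,0,0,0,0.4]]' >/dev/null; python3 - <<'E'
from h import *
import cv2
st();s=sensors.sense();im=read_camera("wrist");cv2.imwrite("pics/w6.png",cv2.convertScaleAbs(im[:,:,::-1],alpha=1.4))
np.save("pics/w6.npy",np.r_[s["ee_pos"],s["tcp_rot"]])
E
```

```text
t 27.95 deckgrasp [ -5.6 -19.9 205.5] yaw 8.06 tz [-0.0106 -0.0044 -0.9999] Fdeck [ 0.07  0.39 -0.2 ] w 0.403
```

View pics/w6.png

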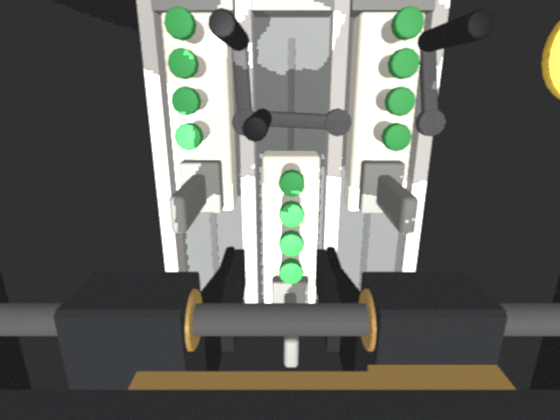

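```bash
python3 - <<'E'
import cv2
a=cv2.imread("pics/w6.png")[0:160,190:500]; cv2.imwrite("pics/w6z.png",cv2.resize(a,None,fx=2.55,fy=2.55,interpolation=cv2.INTER_CUBIC))
E
```

```text
(no output)
```

View pics/w6z.png

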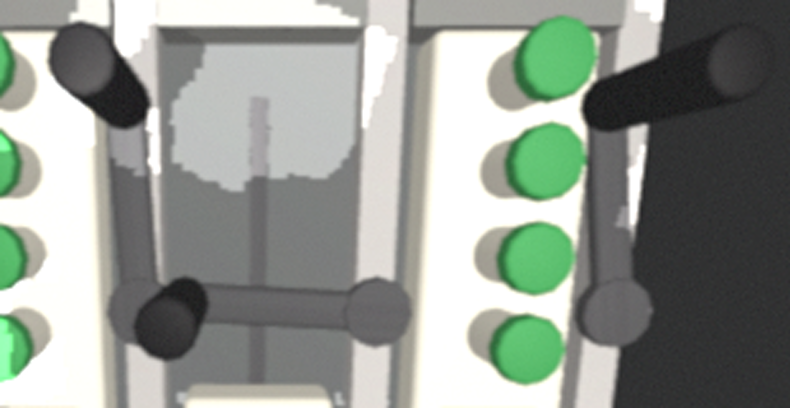

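```bash
python3 - <<'E'
from h import *
v=np.load("pics/w6.npy");S=dict(ee_pos=v[:3],tcp_rot=v[3:])
u=lambda x,y:(x/2.55+190-.3,y/2.55-.3)
W=lambda uv,z:w2d(onz("wrist",uv,z,S))
for n,t,b in(("near",(82,58),(142,310)),("mid",(168,325),(377,311)),("far",(741,62),(616,311))):
    p=W(u(*t),123);q=W(u(*b),47);d=p-q;print(n,p.round(1),q.round(1),np.hypot(*d[:2]).round(1),"ang",np.arctan2(-d[0],d[1]).round(3))
# bar edges z47
for a,b in(((210,285),(345,292)),((210,318),(340,327))):
    d=W(u(*a),47)-W(u(*b),47);print("edge",np.arctan2(-d[0],d[1]).round(3))
st_=W(u(260,388),42);print("block end",st_)
for c in((291,183),(290.5,273)):print(W(c,83))
E
```

```text
near [-39.9  99.8 123. ] [-36.1  38.8  47. ] 61.1 ang 0.062
mid [-22.   42.1 123. ] [38.7 38.7 47. ] 60.8 ang 1.516
far [104.7  99.1 123. ] [114.4  38.9  47. ] 60.9 ang 0.16
edge 1.523
edge 1.506
block end [ 1.94046521 13.1376837  42.        ]
[ 0.8349416  -3.40269176 83.        ]
[  1.27269666 -79.33309097  83.        ]
```

```bash
python3 -m jog '[[-0.004,-0.015,0,0,0.003,0,0.4],[-0.005,-0.02,0.01,0,0.003,0,0.4],[-0.004,-0.015,0.02,0,0.003,0,0.4],[-0.001,-0.004,0.014,0,0,0,0.4],[0,0,0,0,0,0,0.4]]' >/dev/null; python3 -c "from h import *;st();rows(d2w(-22,42,121))"
```

```text
t 28.5 deckgrasp [-25.1  42.5 156.2] yaw 8.09 tz [-9.e-03  7.e-04 -1.e+00] Fdeck [-0.22 -0.37 -0.42] w 0.399
[np.float64(0.0017), np.float64(0.0003), np.float64(0.0206), np.float64(-0.001), np.float64(0.0044), np.float64(0.0008)]
[np.float64(0.0016), np.float64(0.0002), np.float64(0.0206), np.float64(-0.001), np.float64(0.0044), np.float64(0.0008)]
```

```bash
python3 -m jog '[[0.0025,0,0.018,0,0.0045,0,0.4],[0.001,0,0.018,0,0.0045,0,0.4],[0,0,0.004,0,0,0,0.4],[0,0,0,0,0,0,0.4]]' >/dev/null; python3 -c "from h import *;st()"
```

```text
t 28.9 deckgrasp [-21.1  43.4 116.7] yaw 8.22 tz [ 0.0012  0.0017 -1.    ] Fdeck [-0.2   0.19 -0.44] w 0.399
```

```bash
python3 -m jog '[[0,0,0,0,0,0,0.12],[0,0,0,0,0,0,0.12],[0,0,0,0,0,0,0.12],[0,0,0,0,0,0,0.12],[0,0,0.001,0,0,0,0.12]]' 12 >/dev/null; python3 -c "from h import *;st()"
```

```text
t 29.4 deckgrasp [-22.3  42.9 118.8] yaw 8.2 tz [-2.5e-03  8.0e-04 -1.0e+00] Fdeck [-2.69  0.39  7.33] w 0.176
```

Gripped. I'll move about 3.5 mm towards deck -y.

```bash
python3 -m jog '[[0,0.002,0,0,0,0,0.12],[0,0.0015,0,0,0,0,0.12],[0,0,0,0,0,0,0.12]]' >/dev/null; python3 -c "from h import *;st()"
```

```text
t 29.7 deckgrasp [-22.4  40.2 119. ] yaw 8.23 tz [-0.0025  0.0026 -1.    ] Fdeck [-1.5   0.08  0.1 ] w 0.177
```

```bash
python3 -m jog '[[0,0.001,0,0,0,0,0.12],[0,0,0,0,0,0,0.12]]' >/dev/null; python3 -c "from h import *;st()"
```

```text
t 29.9 deckgrasp [-22.4  39.4 118.9] yaw 8.23 tz [-0.0027  0.0031 -1.    ] Fdeck [-0.83  2.08 -0.15] w 0.182
```

```bash
python3 -m jog '[[0,0,0,0,0,0,0.4],[0,0,0,0,0,0,0.4],[0,0,0,0,0,0,0.4],[0,0,-0.02,0,0,0,0.4],[0,0,-0.03,0,0,0,0.4],[0,0,-0.03,0,0,0,0.4],[0.005,0.015,-0.01,0,0,0,0.4],[0.01,0.025,0,0,0,0,0.4],[0.005,0.015,0,0,0,0,0.4],[0,0,0,0,0,0,0.4]]' >/dev/null; python3 - <<'E'
from h import *
import cv2
st();s=sensors.sense();im=read_camera("wrist");a=cv2.convertScaleAbs(im[:,:,::-1],alpha=1.4)
cv2.imwrite("pics/w7.png",a)
cv2.imwrite("pics/w7z.png",cv2.resize(a[0:160,190:500],None,fx=2.55,fy=2.55,interpolation=cv2.INTER_CUBIC))
np.save("pics/w7.npy",np.r_[s["ee_pos"],s["tcp_rot"]])
E
```

```text
t 30.9 deckgrasp [  0.7 -21.7 212.5] yaw 8.21 tz [ 0.0031 -0.0017 -1.    ] Fdeck [-0.98  1.09 -0.58] w 0.399
```

View pics/w7z.png

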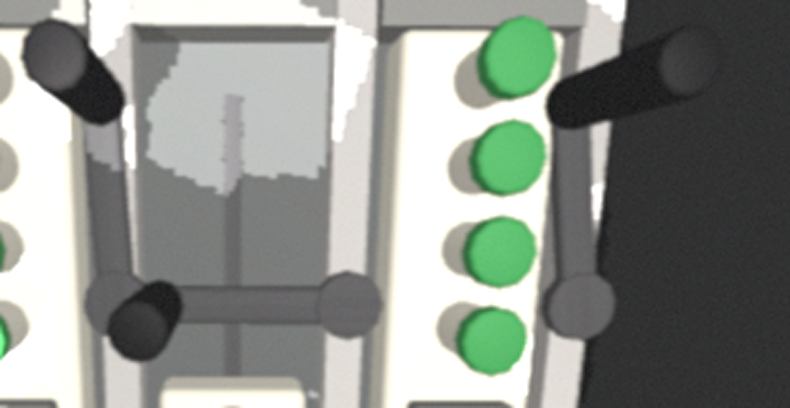

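```bash
python3 - <<'E'
from h import *
v=np.load("pics/w7.npy");S=dict(ee_pos=v[:3],tcp_rot=v[3:])
u=lambda x,y:(x/2.55+190-.3,y/2.55-.3)
W=lambda uv,z:w2d(onz("wrist",uv,z,S))
for n,t,b in(("near",(55,55),(115,303)),("mid",(140,327),(348,304)),("far",(690,62),(580,304))):
    p=W(u(*t),123);q=W(u(*b),47);d=p-q;print(n,p.round(1),q.round(1),np.hypot(*d[:2]).round(1),"ang",np.arctan2(-d[0],d[1]).round(3))
for a,b in(((185,288),(318,286)),((182,322),(318,322))):
    d=W(u(*a),47)-W(u(*b),47);print("edge",np.arctan2(-d[0],d[1]).round(3))
d=W(u(115,303),47)-W(u(580,304),47);print("pivline",np.arctan2(-d[0],d[1]).round(3))
E
```

```text
near [-39.8  99.7 123. ] [-37.   38.7  47. ] 61.0 ang 0.045
mid [-22.1  39.1 123. ] [38.7 38.7 47. ] 60.8 ang 1.564
far [104.5  98.9 123. ] [114.3  39.   47. ] 60.7 ang 0.162
edge 1.59
edge 1.575
pivline 1.573
```

View pics/w7.png

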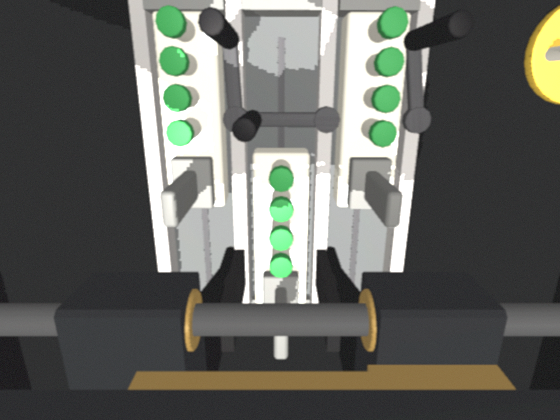

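```bash
python3 - <<'E'
from h import *
v=np.load("pics/w7.npy");S=dict(ee_pos=v[:3],tcp_rot=v[3:])
for c in((179,133),(281,267),(383,133.5)):print(w2d(onz("wrist",c,83,S)).round(1))
from station import workorder
print(workorder.close_job())
E
```

```text
[-74.4  31.   83. ]
[  1.7 -79.2  83. ]
[76.8 31.3 83. ]
the job is handed in; nothing more can be done
None
```

I checked the lanes in the order near, mid, far, and handed the job in at about 31 s with the gripper raised clear of everything.

- **Near and far carriers:** both drew out to the stop and ran freely at about 3–4 N. Both are pushed fully home. The last wrist picture shows their nearest caps 110 mm beyond those of the drawn-out mid carrier, which is the full travel.
- **Mid carrier:** it stopped dead at about 0.074 m on the way in, at about 11 N, well under the 25 N limit. After the far lane was checked I drew it fully out again.
- **Mid stop arm:** the first swing left it about 3° short, at 1.52 rad. I regripped the peg and corrected it, and it now measures 1.56–1.59 rad.
- **Near and far stop arms:** I did not touch them. They measure about 0.05 and 0.16 rad, so they sit at their starting angles and I did not straighten them to exactly 0.
- **Other things on the bench:** nothing else was touched.

No final check failed or disagreed, beyond the measurement spread on the mid arm given above.

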